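# Load a slide carrier on a microscope stage and snap the hold-down cap shut

## Task

Pull the red hold-down cap on the black stage up until it snaps open, then lay the blue slide carrier flat on the stage and slide it fully home against both steel stops, its long side along the long stop and its end against the end stop under the cap's finger (either way round). Then press the red cap back down until it snaps shut over the carrier, and let go. Leave the grey and yellow carriers where they lie.

Things in the scene. Friction and masses are not known exactly. Their poses are not given: they have to be found in the camera images.
- stage: Black loading stage fixed to the bench, a plate 270 x 150 x 24 mm, flat top 24 mm above the bench. Origin at bench level under the middle of the seat (plate spans x -100 to +170, y -75 to +75 mm). x runs along the seat towards the end stop and the red cap, y towards the long stop, z up. Nothing bounds the seat on its -x and -y sides
- seat (a point): Middle of the seat on the stage's top face, 24 mm above the bench; a carrier that is home has the centre of its underside here and its length along the stage's x. Axes as the stage
- long_stop (a point): Middle of the long steel stop's face that the carrier's long side must touch: 30 mm from the seat's middle towards stage +y. The bar is 110 mm long (stage x -60 to +50 mm), 12 mm thick, 10 mm high above the stage top; this point is at half its height. Axes as the stage
- end_stop (a point): Middle of the steel end stop's face that the carrier's end must touch: 75 mm from the seat's middle towards stage +x. The bar is 44 mm long (stage y -26 to +18 mm), 12 mm thick, 10 mm high above the stage top; this point is at half its height. Axes as the stage
- cap (a joint): Height of the red cap on its post: 0 m = snapped shut (down), 0.030 m = snapped open (up). An over-centre spring holds it at both ends: it resists leaving either with about 7 to 9 N; past mid-travel (15 mm) it runs to the other end by itself and stays there. Starts shut
- cap_top (a point): Centre of the flat top of the upright round red cap, 34 mm diameter, 45 mm tall, on a post at stage x +105 mm, y 0. The top is 83.7 mm above the bench shut, 113.7 mm open. It slides only vertically, does not turn and cannot come off the post; a small spring link sits on its stage +x side. Axes as the stage
- cap_finger (a point): Tip of the cap's steel finger, on its underside: the finger (22 mm wide, 8 mm thick) is part of the cap's lower end, points to stage -x and ends at stage x +60 mm, over the last 15 mm of the seat. Underside 14.7 mm above the stage top when shut (no carrier can enter), 44.7 mm when open
- blue_carrier: The carrier to load, blue metal, about 0.25 kg: plate 150 x 60 x 14 mm (x, y, z) with an upright grip rib on its middle, 60 mm long (x), 12 mm thick (y), top 46 mm above the underside (32 mm above the plate); glass slides lie beside the rib. Origin at the centre of the underside, x along its length. Starts flat on the bench, x roughly along the robot's x
- grey_carrier: Another carrier of the same shape, grey; not to be moved
- yellow_carrier: Another carrier of the same shape, yellow; not to be moved
Not all that is in view belongs to the job. Leave any green or pink look-alike of the blue_carrier alone.

How it is judged:
By the outcome, as a careful person would: the job done as asked, in the order asked, and still so for the second after the job is handed in, with the robot touching nothing.
It also fails if it takes over 56 s, if anything falls off the work surface, if the arm or the gripper's body presses on something with over 40 N, if the wrist force passes 120 N, or if a joint passes its speed limit or range.

## Robot

A 6-joint arm with a two-finger parallel gripper is mounted at the origin on the work surface. World frame = base frame: x ahead of the robot, y to its left, z up, the work surface at z = 0. Lengths are in m, angles in rad, forces in N, time in s.
With the tool pointing down it reaches from about 0.3 to 0.775 m from the base axis. Payload 14.6 kg.
Tool frame: the origin (TCP) lies midway between the tips of the shut fingers; the grasp point (between the pads) lies 19 mm behind it (robot.pinch_z is the distance from the TCP to the grasp point, in m); x points along the fingers, y is the direction in which the jaws open and shut, and the axes are right-handed (so a half turn about x gives the same grasp; the last joint's range is limited). The gripper opens to 85 mm and grips with 20 to 120 N. Pads are 22 mm wide; open, the fingers measure 114 mm over their backs; the gripper's body (76 mm by 85 mm) begins 54 mm behind the grasp point. The pads swing forward as they close: fully open they stand 13 mm farther back than shut.
Start: joints at [-1.329, 0.3, 1.521, -0, 1.321, -0.067], TCP at [0.167, -0.524, 0.231] pointing down, gripper open.
Joint ranges: [-3.03, 3.03], [-0.79, 2.21], [0.23, 2.52], [-1.04, 4.18], [0, 3.07], [-2.55, 2.55]. Speed limits (rad/s): [2.22, 2.22, 2.57, 3.14, 3.14, 3.14].

## Interface

Orientations are given as a rotation vector (axis times angle).
In Python, from rig import robot gives the robot as it stands.
- The arm moves only by the shell command python3 -m handwheel 'ROWS' [OPENING] [FORCE]. ROWS is JSON, a list of rows, each a list of 2 entries, a list of its own where there are three numbers: the shift along the tool's x, y, z scaled (see below), then the turn about the tool's x scaled (see below). In form: [[[dx, dy, dz], yaw], ...]. A call has 1 to 20 rows; each row shifts and turns the pose as measured when the row begins, along the tool's axes as they then stand; what a row does not reach is not made up. The controller multiplies each number of a shift by 25 mm and each number of a turn by 0.15 rad. A row lasts 1/8 s, in which the tool goes at most 62.5 mm and 10.7 degrees, less where a joint would pass 70% of its speed; a pose out of reach is approached as far as the arm can. A call with a number of a shift or a turn outside -1 to 1 is refused whole. A call with a gripper value outside its range is refused whole. OPENING is the opening in per cent of the stroke, from 0 (shut) to 100 (fully open), set as the call begins (- or left out, the last holds). The fingers move at their own pace and stop on an object; FORCE is the grip in N (left out, the last holds). Time passes only in rows, so rows that do not move let the fingers close. It gives the time, the measured TCP pose, the force and the opening at its end, in the units of the state.
- robot.sense(): the state, without advancing time (a new reading comes with each control period).
- robot.capture(name): name is "scene" or "top" or "wrist"; returns a dict with "frame" (420x560x3 uint8, red, green, blue), "z_map" (420x560 float32, m along the optical axis (not along the pixel's ray), 0 where there is no reading), "fx", "fy", "cx", "cy" (pixels), "camera_from_world" (4x4, takes a point from world to camera coordinates). Camera axes: x right, y down, z forward; pixel columns grow to the right and rows downward; lengths in m; the calibration is good to about 2 mm. A picture is of the moment at which its call begins.
- robot.job_done(): hands the job in, once; it reports no verdict.
The state is a dict: "clock": time; "qpos": joint angles; "qd": joint speeds; "joint_efforts": joint torques, N m; "tool_pos": TCP position; "ee_rot": TCP orientation; "contact_force": force on the tool from outside, world axes, zero at the start; "wrist_torque": the same for the moment, N m; "width": opening from 0.0 (shut) to 1.0 (fully open).
Only numpy, scipy, OpenCV 4.12 (cv2) and the standard library are available. Lean on these libraries where they do the work, as an engineer would, in place of code of your own. Each camera call takes 0.05 s, during which the arm holds its last target.

## Working session

There is one attempt and no reset: what is moved stays moved. The work goes in short steps, Python scripts to look and compute and a shell command to move; the robot and the scene stay as the last step left them, time stands still between calls to the robot, and variables do not carry over. Pictures are saved under pics/ and viewed, and the job is handed in when it is done.

```bash
ls; mkdir -p pics; cat > h.py <<'E'
from rig import robot
import cv2, numpy as np
from scipy.spatial.transform import Rotation as R
def cap(n,fn=None):
    c=robot.capture(n)
    if fn: cv2.imwrite('pics/'+fn,c['frame'][:,:,::-1])
    return c
def ray(c,u,v,z):
    T=np.linalg.inv(c['camera_from_world']); d=T[:3,:3]@np.array([(u-c['cx'])/c['fx'],(v-c['cy'])/c['fy'],1]); o=T[:3,3]
    return o+d*(z-o[2])/d[2]
def proj(c,p):
    q=c['camera_from_world']@np.append(p,1); return c['fx']*q[0]/q[2]+c['cx'],c['fy']*q[1]/q[2]+c['cy']
def cloud(c):
    z=c['z_map']; v,u=np.mgrid[:z.shape[0],:z.shape[1]]
    P=np.stack([(u-c['cx'])/c['fx']*z,(v-c['cy'])/c['fy']*z,z,np.ones_like(z)],-1)
    return P@np.linalg.inv(c['camera_from_world']).T
E
python3 - <<'E'
from h import *
for n in ['scene','top','wrist']: 
    c=cap(n,n+'1.png'); np.savez(n+'1.npz',**c)
s=robot.sense()
print(s, robot.pinch_z, R.from_rotvec(s['ee_rot']).as_matrix().round(3))
E
```

```text
pics
{'clock': 0.15, 'qpos': array([-1.32859330e+00,  3.00363245e-01,  1.52146874e+00, -3.53214503e-05,
        1.32073782e+00, -6.66519669e-02]), 'qd': array([ 0.00125608, -0.0022691 , -0.0015387 ,  0.00091529, -0.00100245,
        0.00041328]), 'joint_efforts': array([-1.50587466e-04, -5.43669569e+01, -3.61884499e+01, -1.01836767e-04,
        3.21771680e-03,  2.51286855e-05]), 'tool_pos': array([ 0.16709636, -0.523793  ,  0.23082801]), 'ee_rot': array([ 2.05518874,  0.32096272, -2.05543782]), 'contact_force': array([-0.55807275, -0.60472619,  0.05729791]), 'wrist_torque': array([-6.03527901e-03, -2.42842421e-05, -1.53395416e-02]), 'width': 0.9991010741012978} 0.0187 [[-0.     0.304 -0.953]
 [ 0.001 -0.953 -0.304]
 [-1.    -0.001 -0.   ]]
```

View pics/scene1.png

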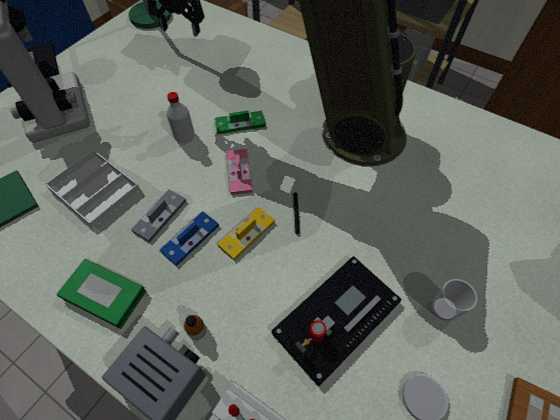

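View pics/top1.png

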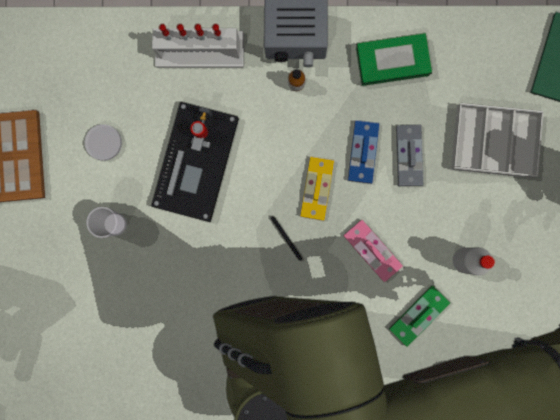

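View pics/wrist1.png

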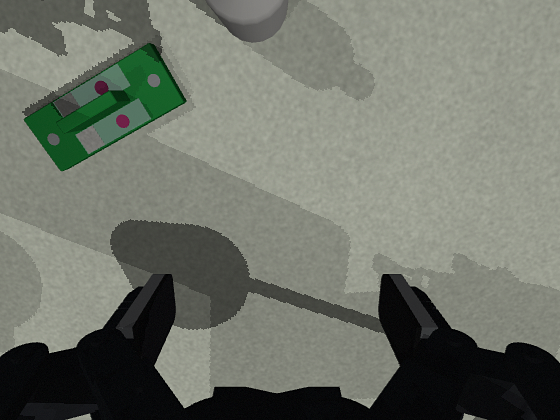

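The top view shows the stage around (195,160), with its red cap at (199,129). The carriers are blue (364,152), grey (409,155), yellow (318,188), pink (373,250) and green (420,316). Only (364,152) is blue. Next I'll measure positions and check an enlarged crop.

```bash
cat > m.py <<'E'
from h import *
c=dict(np.load('top1.npz')); W=cloud(c); f=c['frame']; hsv=cv2.cvtColor(f,cv2.COLOR_RGB2HSV); Z=W[...,2]
print('fx',c['fx'],'table z',np.median(Z[100:200,250:290]), 'cam',np.linalg.inv(c['camera_from_world'])[:3,3])
def big(m):
    n,l,s,_=cv2.connectedComponentsWithStats(m.astype(np.uint8)); i=1+np.argmax(s[1:,4]); return l==i
def rect(m,z,name):
    cs,_=cv2.findContours(m.astype(np.uint8),cv2.RETR_EXTERNAL,cv2.CHAIN_APPROX_NONE); k=max(cs,key=cv2.contourArea)[:,0]
    P=np.array([ray(c,u,v,z)[:2] for u,v in k]); r=cv2.minAreaRect((P*1000).astype(np.float32)); b=cv2.boxPoints(r)
    print(name,r,'\n',b.round(1).tolist()); return r
B=np.zeros(f.shape[:2],bool);B[110:200,335:385]=1
blue=big(B&(hsv[...,0]>100)&(hsv[...,0]<130)&(hsv[...,1]>120))
Hull=blue
rect(blue&(Z<0.03),0.014,'blue plate')
rib=B&(Z>0.03)&(np.hypot(*(W[...,:2]-W[blue][:,:2].mean(0)).transpose(2,0,1))<.05)
print('rib px',rib.sum(),np.median(Z[rib]),Z[rib].max()); rect(big(rib),0.046,'rib')
S=np.zeros_like(B);S[95:228,145:245]=1
st=big(S&(hsv[...,2]<60)); k=cv2.morphologyEx(st.astype(np.uint8),cv2.MORPH_CLOSE,np.ones((15,15)))
rect(k,0.024,'stage')
red=big(S&((hsv[...,0]<8)|(hsv[...,0]>172))&(hsv[...,1]>120)); v,u=np.nonzero(red); print('red px',u.mean(),v.mean(),u.min(),u.max(),v.min(),v.max())
top=red&(Z>0.078); print('cap top',W[top][:,:3].mean(0), W[top].min(0),W[top].max(0),top.sum())
for (a,b,n) in [((95,228),(145,245),'crop_st'),((105,205),(295,435),'crop_blue')]:
    cv2.imwrite(f'pics/{n}.png',cv2.resize(f[a[0]:a[1],b[0]:b[1],::-1],None,fx=5,fy=5,interpolation=cv2.INTER_CUBIC))
E
python3 m.py
```

```text
fx 543.9629464892029 table z 0.0005688114842494763 cam [ 0.33401528 -0.04508749  1.33698499]
blue plate ((521.4052734375, -203.08807373046875), (57.77104949951172, 47.75492858886719), 83.66246032714844) 
 [[494.5, -229.1999969482422], [541.9000244140625, -234.39999389648438], [548.2999877929688, -177.0], [500.8999938964844, -171.6999969482422]]
rib px 147 0.04665552695948727 0.05598225501809839
rib ((571.0474243164062, -207.85406494140625), (13.567841529846191, 62.368377685546875), 82.92729949951172) 
 [[539.2999877929688, -210.6999969482422], [601.2000122070312, -218.39999389648438], [602.7999877929688, -205.0], [540.9000244140625, -197.3000030517578]]
stage ((543.9691162109375, 201.79791259765625), (150.049560546875, 265.4024353027344), 75.48670196533203) 
 [[396.70001220703125, 162.39999389648438], [653.5999755859375, 95.9000015258789], [691.2000122070312, 241.1999969482422], [434.29998779296875, 307.70001220703125]]
red px 199.35220125786162 130.0817610062893 190 208 120 137
cap top [0.61285707 0.1871309  0.08347497] [0.59668925 0.16974092 0.07825049 1.        ] [0.62899814 0.20380776 0.08736665 1.        ] 71
```

View pics/crop_st.png

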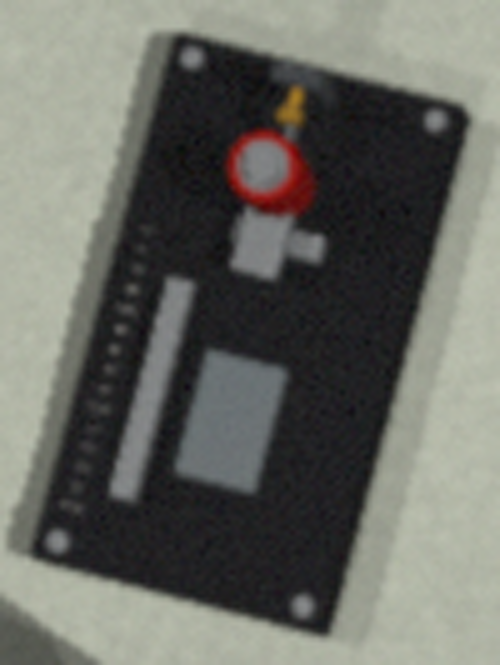

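View pics/crop_blue.png

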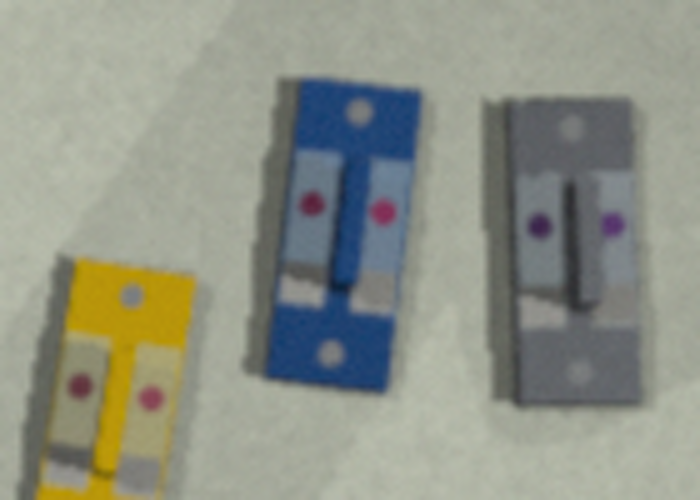

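```bash
cat >> m.py <<'E'
print('----')
# dark and non-bench height mask for blue plate: use height
hh=B&(Z>0.007)&(Z<0.06); hh[:, :345]=0; hh[:,382:]=0
m=hh&(hsv[...,0]>95)&(hsv[...,0]<135)&(hsv[...,1]>70)
m=cv2.morphologyEx((m|rib).astype(np.uint8),cv2.MORPH_CLOSE,np.ones((11,11)))
rect(m,0.014,'blue full')
# stage via stops: steel bars
yaw=np.deg2rad(75.4867-90)
bc=np.array([543.97,201.8])/1000
ex=np.array([np.cos(yaw),np.sin(yaw)]); ey=np.array([-ex[1],ex[0]])
seat=bc-0.035*ex
print('yaw',yaw,'seat',seat,'cap pred',seat+.105*ex)
for n,(x,y,z) in dict(seat=(0,0,.024),l1=(-.06,.03,.034),l2=(.05,.03,.034),e1=(.075,-.026,.034),e2=(.075,.018,.034),cap=(.105,0,.0837)).items():
    print(n,proj(c,np.append(seat+x*ex+y*ey,z)))
E
python3 m.py | sed -n '/----/,$p'
```

```text
----
blue full ((570.8419189453125, -209.0354766845703), (59.106468200683594, 148.6165008544922), 83.16337585449219) 
 [[493.5, -229.5], [641.0999755859375, -247.1999969482422], [648.0999755859375, -188.5], [500.6000061035156, -170.8000030517578]]
yaw -0.25330487032969307 seat [0.51008687 0.21057117] cap pred [0.61173626 0.18425767]
seat (np.float64(191.0176900958257), np.float64(174.80101980156468))
l1 (np.float64(171.69622713019533), np.float64(194.98598386840263))
l2 (np.float64(183.8105132372678), np.float64(151.2705816162569))
e1 (np.float64(208.75007829493285), np.float64(147.19956045170818))
e2 (np.float64(191.3029724706947), np.float64(142.62626273252351))
cap (np.float64(198.04354056602125), np.float64(128.13383918465323))
```

The crop confirms the blue metal carrier at (364,152). The grey one is to its right and the yellow one at lower left. On the stage, the cap, finger and long stop match the predicted layout. First step is to turn the tool to stage yaw and travel to the cap.

```bash
cat > go.py <<'E'
import sys
from h import *
# usage: go.py frame x y z   frame: w (world) or s (stage); prints units along tool axes and yaw units to stage / blue
seat=np.array([.5101,.2106]); YAW=-.2533
import os,json
if os.path.exists('st.json'): d=json.load(open('st.json')); seat=np.array(d['seat']); YAW=d['yaw']
ex=np.array([np.cos(YAW),np.sin(YAW)]); ey=np.array([-ex[1],ex[0]])
if __name__=='__main__':
    s=robot.sense(); p=s['tool_pos']; M=R.from_rotvec(s['ee_rot']).as_matrix()
    print('t',round(s['clock'],2),'tcp',p.round(4),'F',s['contact_force'].round(1),'w',round(s['width'],3))
    q=p[:2]-seat; print('tcp in stage mm',(q@ex*1e3).round(1),(q@ey*1e3).round(1),'tilt',M[2,0].round(4))
    a=np.arctan2(M[1,1],M[0,1])
    f=lambda t:(-(((t-a)+np.pi/2)%np.pi-np.pi/2)/.15).round(2)
    print('yaw units to stage',f(YAW+np.pi/2),'to blue',f(-.119+np.pi/2))
    if len(sys.argv)>4:
        x,y,z=map(float,sys.argv[2:5])
        t=np.array([x,y]) if sys.argv[1]=='w' else seat+ex*x+ey*y
        print('units',(M.T@(np.append(t,z)-p)/.025).round(2))
E
python3 -m handwheel '[[[0,0,-1],0.94],[[0,-0.3,-1],0.94],[[0,-0.5,-1],0.94],[[0,-0.8,-1],0.94],[[0,-1,-1],0],[[0,-1,-1],0],[[0,-1,-1],0],[[0,-1,-1],0]]' 100 60; python3 go.py s .105 0 .15
```

```text
clock: 1.15
tool_pos: [0.3944, -0.4026, 0.2289]
ee_rot: [-2.068, 0.286, 2.073]
contact_force: [0.2, -0.0, -0.1]
width: 0.999
t 1.15 tcp [ 0.3944 -0.4026  0.2289] F [ 0.2 -0.  -0.1] w 0.999
tcp in stage mm 41.7 -622.7 tilt -1.0
yaw units to stage -0.17 to blue -1.06
units [  3.24 -24.95  -1.92]
```

```bash
python3 -m handwheel '[[[0,-1,-0.1],-0.17],[[0,-1,-0.1],0],[[0,-1,-0.1],0],[[0,-1,-0.1],0],[[0,-1,-0.1],0],[[0,-1,-0.1],0],[[0,-1,-0.1],0],[[0,-1,-0.1],0],[[0,-1,-0.1],0],[[0,-1,-0.1],0],[[0,-1,-0.1],0],[[0,-1,-0.1],0],[[0,-1,-0.1],0],[[0,-1,-0.1],0],[[0,-1,-0.1],0],[[0,-1,-0.1],0],[[0,-1,-0.1],0],[[0,-1,-0.1],0],[[0,-1,-0.1],0],[[0,-1,0],0]]'; python3 go.py s .105 0 .15
```

```text
clock: 3.65
tool_pos: [0.5695, 0.0869, 0.2263]
ee_rot: [-2.073, 0.256, 2.097]
contact_force: [-0.0, 0.1, -0.4]
width: 0.999
t 3.65 tcp [0.5695 0.0869 0.2263] F [-0.   0.1 -0.4] w 0.999
tcp in stage mm 88.5 -104.9 tilt -0.9999
yaw units to stage 0.02 to blue -0.88
units [ 3.06 -4.18 -0.71]
```

```bash
python3 -m handwheel '[[[0,-1,-0.2],0.02],[[0,-1,-0.2],0],[[0,-1,-0.2],0],[[0,-1,-0.1],0],[[0,-0.15,0],0]]'; python3 go.py s .105 0 .05; python3 - <<'E'
from h import *
c=cap('wrist','w2.png'); np.savez('w2.npz',**c)
E
```

```text
clock: 4.28
tool_pos: [0.613, 0.1873, 0.2246]
ee_rot: [-2.069, 0.259, 2.1]
contact_force: [-1.1, -0.4, -1.0]
width: 1.0
t 4.28 tcp [0.613  0.1873 0.2246] F [-1.1 -0.4 -1. ] w 1.0
tcp in stage mm 105.5 3.2 tilt -0.9999
yaw units to stage 0.01 to blue -0.89
units [ 6.98  0.15 -0.09]
```

View pics/w2.png

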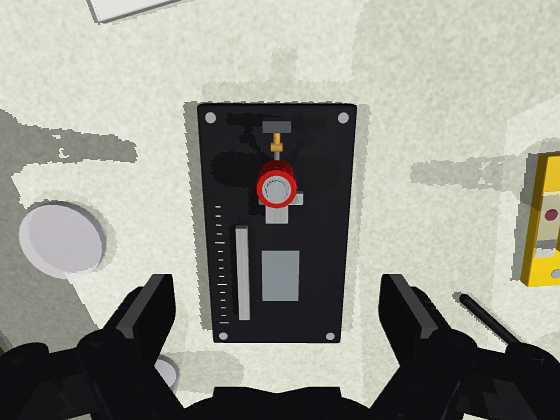

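The wrist view shows the stage with the cap at (277,187), the long stop at (242,272) and the end stop and finger around (280,210). I'll refine the stage pose from this closer view.

```bash
cat > m2.py <<'E'
from h import *
c=dict(np.load('w2.npz')); f=c['frame']; hsv=cv2.cvtColor(f,cv2.COLOR_RGB2HSV); W=cloud(c)
g=cv2.cvtColor(f,cv2.COLOR_RGB2GRAY)
m=(g<60).astype(np.uint8); m[:98]=0;m[348:]=0;m[:,:192]=0;m[:,365:]=0
m=cv2.morphologyEx(m,cv2.MORPH_CLOSE,np.ones((25,25)))
m=cv2.morphologyEx(m,cv2.MORPH_OPEN,np.ones((25,25)))
k=max(cv2.findContours(m,cv2.RETR_EXTERNAL,cv2.CHAIN_APPROX_NONE)[0],key=cv2.contourArea)[:,0]
P=np.array([ray(c,u,v,.024)[:2] for u,v in k]);r=cv2.minAreaRect((P*1e3).astype(np.float32)); print('stage',r)
ctr=np.array(r[0])/1e3; w,h=r[1]; 
b=cv2.boxPoints(r); e=[b[1]-b[0],b[2]-b[1]]; L=max(e,key=np.linalg.norm); L=L/np.linalg.norm(L); L=L*np.sign(L[0]); print('yaw',np.arctan2(L[1],L[0]))
print('seat',ctr-.035*L,'cap',ctr+.07*L)
# long stop & cap top
red=((hsv[...,0]<8)|(hsv[...,0]>172))&(hsv[...,1]>120); red[:,:200]=0;red[:,350:]=0
n,l,s,_=cv2.connectedComponentsWithStats(red.astype(np.uint8)); red=l==1+np.argmax(s[1:,4])
k=cv2.findContours(red.astype(np.uint8),cv2.RETR_EXTERNAL,cv2.CHAIN_APPROX_NONE)[0][0]
reg=cv2.drawContours(np.zeros(g.shape,np.uint8),[k],-1,1,-1)>0
t=reg&(W[...,2]>.080); print('cap top z',np.median(W[t][:,2]),t.sum())
kt=max(cv2.findContours(t.astype(np.uint8),cv2.RETR_EXTERNAL,cv2.CHAIN_APPROX_NONE)[0],key=cv2.contourArea)[:,0]
C=np.array([ray(c,u,v,.0837)[:2] for u,v in kt]); print('cap circle',cv2.minEnclosingCircle((C*1e3).astype(np.float32)),W[t][:,:2].mean(0))
lb=(g>90)&(np.abs(W[...,2]-.034)<.006); lb[:222]=0;lb[325:]=0;lb[:,:232]=0;lb[:,254:]=0
k=max(cv2.findContours(lb.astype(np.uint8),cv2.RETR_EXTERNAL,cv2.CHAIN_APPROX_NONE)[0],key=cv2.contourArea)[:,0]
Q=np.array([ray(c,u,v,.034)[:2] for u,v in k]);r=cv2.minAreaRect((Q*1e3).astype(np.float32)); print('longstop',r)
lc=np.array(r[0])/1e3; ey=np.array([-L[1],L[0]]); print('seat from long stop', lc+.005*L-.036*ey)
E
python3 m2.py
```

```text
stage ((546.1599731445312, 207.32687377929688), (148.3763427734375, 268.52972412109375), 75.51393127441406)
yaw -0.25282958
seat [0.51227267 0.21608193] cap [0.61393457 0.18981675]
cap top z 0.08392515928184074 1245
cap circle ((613.015869140625, 189.92140197753906), 16.916433334350586) [0.61357454 0.18983152]
longstop ((515.6422729492188, 251.88165283203125), (12.120203018188477, 108.61632537841797), 75.50548553466797)
seat from long stop [0.51147811 0.21577542]
```

```bash
echo '{"seat":[0.5117,0.2150],"yaw":-0.253}'>st.json; python3 go.py s .105 0 .047; python3 -m handwheel '[[[0.95,-0.1,-0.1],0],[[1,0,0],0],[[1,0,0],0],[[1,0,0],0],[[1,0,0],0],[[0.5,0,0],0]]' ; python3 go.py s .105 0 .047
```

```text
t 4.33 tcp [0.6129 0.1869 0.2246] F [-0.4  0.2  0.5] w 1.0
tcp in stage mm 105.1 -1.8 tilt -0.9999
yaw units to stage 0.0 to blue -0.89
units [ 7.11 -0.05 -0.1 ]
clock: 5.08
tool_pos: [0.6137, 0.1845, 0.0859]
ee_rot: [-2.069, 0.263, 2.096]
contact_force: [0.7, 0.1, -0.7]
width: 0.999
t 5.08 tcp [0.6137 0.1845 0.0859] F [ 0.7  0.1 -0.7] w 0.999
tcp in stage mm 106.4 -4.0 tilt -0.9999
yaw units to stage -0.02 to blue -0.92
units [ 1.56 -0.16  0.03]
```

```bash
python3 -m handwheel '[[[0.8,-0.16,0.03],0],[[0.6,0,0],0],[[0.12,0,0],0]]' ; python3 go.py s .105 0 .047
```

```text
clock: 5.45
tool_pos: [0.6136, 0.1884, 0.046]
ee_rot: [-2.069, 0.264, 2.095]
contact_force: [0.8, -0.1, 0.2]
width: 1.001
t 5.45 tcp [0.6136 0.1884 0.046 ] F [ 0.8 -0.1  0.2] w 1.001
tcp in stage mm 105.3 -0.2 tilt -0.9999
yaw units to stage -0.03 to blue -0.92
units [-0.04 -0.01  0.01]
```

```bash
python3 -m handwheel '[[[0,0,0],0],[[0,0,0],0],[[0,0,0],0],[[0,0,0],0],[[0,0,0],0],[[0,0,0],0]]' 0 60; python3 go.py s .105 0 .047
```

```text
clock: 6.2
tool_pos: [0.6141, 0.188, 0.0477]
ee_rot: [-2.071, 0.264, 2.094]
contact_force: [-0.6, -1.0, -1.6]
width: 0.381
t 6.2 tcp [0.6141 0.188  0.0477] F [-0.6 -1.  -1.6] w 0.381
tcp in stage mm 105.9 -0.5 tilt -0.9999
yaw units to stage -0.02 to blue -0.92
units [ 0.03 -0.02  0.03]
```

```bash
python3 -m handwheel '[[[-0.3,0,0],0],[[-0.3,0,0],0],[[-0.3,0,0],0],[[-0.3,0,0],0]]' ; python3 go.py s .105 0 .078
```

```text
clock: 6.7
tool_pos: [0.6137, 0.1879, 0.0785]
ee_rot: [-2.069, 0.264, 2.097]
contact_force: [17.2, 1.1, -60.4]
width: 0.378
t 6.7 tcp [0.6137 0.1879 0.0785] F [ 17.2   1.1 -60.4] w 0.378
tcp in stage mm 105.5 -0.7 tilt -0.9999
yaw units to stage -0.02 to blue -0.92
units [ 0.02 -0.03  0.02]
```

```bash
python3 -m handwheel '[[[0.05,0,0],0],[[0,0,0],0],[[0,0,0],0],[[0,0,0],0],[[0,0,0],0]]' 100; python3 -m handwheel '[[[-1,0,0],0],[[-1,0,0],0],[[-1,0,0],0],[[-1,0,0],0],[[-0.5,0.8,0],-0.3],[[0,1,0],-0.3]]';python3 - <<'E'
from h import *
c=cap('wrist','w3.png'); np.savez('w3.npz',**c)
f=c['frame'];hsv=cv2.cvtColor(f,cv2.COLOR_RGB2HSV);W=cloud(c);red=((hsv[...,0]<8)|(hsv[...,0]>172))&(hsv[...,1]>120)&(W[...,0]>.55)
print('red max z',np.percentile(W[red][:,2],[50,90,95]), np.median(W[red],0))
E
python3 go.py w .571 -.2085 .15
```

```text
clock: 7.32
tool_pos: [0.6146, 0.1882, 0.0792]
ee_rot: [-2.072, 0.263, 2.093]
contact_force: [-0.5, 0.7, -0.7]
width: 1.001
clock: 8.07
tool_pos: [0.605, 0.1439, 0.1948]
ee_rot: [-2.123, 0.167, 2.145]
contact_force: [0.4, -1.0, 0.2]
width: 0.996
red max z [0.11233697 0.11406764 0.11437699] [0.62101762 0.1836739  0.11233697 1.        ]
t 8.12 tcp [0.6047 0.1412 0.1944] F [-0.3 -2.6 -0.4] w 1.001
tcp in stage mm 108.5 -48.2 tilt -0.9999
yaw units to stage 0.61 to blue -0.28
units [ 1.71 14.03 -0.94]
```

View pics/w3.png

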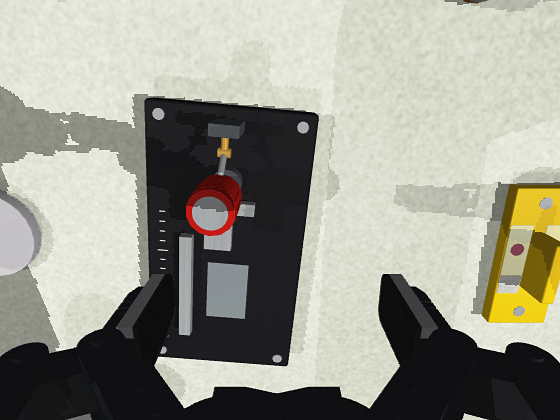

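The cap is open: its top is at about 114 mm, centred at (213,214). The next move is to the blue carrier.

```bash
python3 -m handwheel '[[[0,1,-0.06],-0.28],[[0,1,-0.06],0],[[0,1,-0.06],0],[[0,1,-0.06],0],[[0,1,-0.06],0],[[0,1,-0.06],0],[[0,1,-0.06],0],[[0,1,-0.06],0],[[0,1,-0.06],0],[[0,1,-0.06],0],[[0,1,-0.06],0],[[0,1,-0.06],0],[[0,1,-0.06],0],[[0,0.4,0],0]]' 45; python3 go.py w .571 -.2085 .15
python3 - <<'E'
from h import *
c=cap('wrist','w4.png'); np.savez('w4.npz',**c)
E
```

```text
clock: 9.88
tool_pos: [0.5824, -0.2027, 0.1922]
ee_rot: [-2.143, 0.126, 2.167]
contact_force: [-0.4, -0.3, 0.5]
width: 0.452
t 9.88 tcp [ 0.5824 -0.2027  0.1922] F [-0.4 -0.3  0.5] w 0.452
tcp in stage mm 173.0 -386.7 tilt -0.9999
yaw units to stage 0.87 to blue -0.02
units [1.69 0.29 0.4 ]
```

View pics/w4.png

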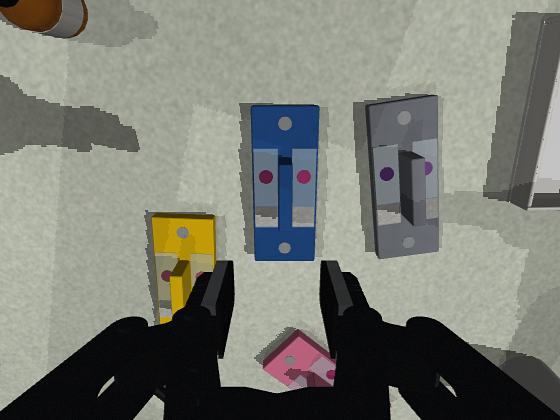

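The blue carrier is centred near (285,183), between yellow (183,265) and grey (402,177), and lies parallel to the jaws. I'll measure it from this view.

```bash
python3 - <<'E'
from h import *
c=dict(np.load('w4.npz')); f=c['frame']; hsv=cv2.cvtColor(f,cv2.COLOR_RGB2HSV); W=cloud(c)
m=((hsv[...,0]>100)&(hsv[...,0]<130)&(hsv[...,1]>110)).astype(np.uint8); m[:, :235]=0; m[:,335:]=0; m[270:]=0
m=cv2.morphologyEx(m,cv2.MORPH_CLOSE,np.ones((45,45)))
k=max(cv2.findContours(m,cv2.RETR_EXTERNAL,cv2.CHAIN_APPROX_NONE)[0],key=cv2.contourArea)[:,0]
P=np.array([ray(c,u,v,.014)[:2] for u,v in k]);print(cv2.minAreaRect((P*1e3).astype(np.float32)))
r=(W[...,2]>.040)&(W[...,2]<.055);r[:,:260]=0;r[:,310:]=0;r[:120]=0;r[255:]=0
k=max(cv2.findContours(r.astype(np.uint8),cv2.RETR_EXTERNAL,cv2.CHAIN_APPROX_NONE)[0],key=cv2.contourArea)[:,0]
P=np.array([ray(c,u,v,.046)[:2] for u,v in k]);print(cv2.minAreaRect((P*1e3).astype(np.float32)),r.sum())
E
```

```text
((571.974853515625, -206.33489990234375), (60.577842712402344, 149.35044860839844), 83.26958465576172)
((572.103271484375, -205.85134887695312), (11.789161682128906, 60.25300216674805), 83.0533447265625) 985
```

```bash
python3 go.py w .572 -.206 .018; python3 -m handwheel '[[[0.9,0.15,0.4],0],[[1,0,0],0],[[1,0,0],0],[[1,0,0],0],[[1,0,0],0]]'; python3 go.py w .572 -.206 .018
```

```text
t 9.93 tcp [ 0.5823 -0.2032  0.1922] F [ 0.4 -1.  -0.6] w 0.453
tcp in stage mm 173.0 -387.3 tilt -0.9999
yaw units to stage 0.87 to blue -0.03
units [6.97 0.19 0.31]
clock: 10.55
tool_pos: [0.5721, -0.2015, 0.0686]
ee_rot: [-2.149, 0.126, 2.164]
contact_force: [-0.1, -0.0, 0.3]
width: 0.454
t 10.55 tcp [ 0.5721 -0.2015  0.0686] F [-0.1 -0.   0.3] w 0.454
tcp in stage mm 162.7 -388.2 tilt -1.0
yaw units to stage 0.88 to blue -0.02
units [ 2.02  0.19 -0.03]
```

```bash
python3 -m handwheel '[[[0.2,0.2,-0.03],0],[[0.9,0,0],0],[[0.7,0,0],0],[[0.25,0,0],0]]'; python3 go.py w .572 -.206 .018
```

```text
clock: 11.05
tool_pos: [0.573, -0.2054, 0.017]
ee_rot: [-2.151, 0.125, 2.163]
contact_force: [0.4, -0.0, 0.4]
width: 0.448
t 11.05 tcp [ 0.573  -0.2054  0.017 ] F [ 0.4 -0.   0.4] w 0.448
tcp in stage mm 164.6 -391.7 tilt -1.0
yaw units to stage 0.89 to blue -0.01
units [-0.04  0.03  0.04]
```

```bash
python3 -m handwheel '[[[-0.04,0,0],0],[[0,0,0],0],[[0,0,0],0],[[0,0,0],0],[[0,0,0],0]]' 0 60; python3 go.py s -.025 -.010 .1; python3 -m handwheel '[[[-0.4,0,0],0],[[-1,0,0],0],[[-1,0,0],0],[[-1,0,0],0],[[-0.5,0,0],0.45]]';python3 go.py s -.025 -.010 .1;  python3 - <<'E'
from h import *
c=cap('wrist','w5.png')
E
```

```text
clock: 11.68
tool_pos: [0.5736, -0.2056, 0.0197]
ee_rot: [-2.153, 0.125, 2.162]
contact_force: [-0.2, 0.6, -2.2]
width: 0.131
t 11.68 tcp [ 0.5736 -0.2056  0.0197] F [-0.2  0.6 -2.2] w 0.131
tcp in stage mm 165.2 -391.7 tilt -1.0
yaw units to stage 0.89 to blue -0.01
units [ -3.13 -16.15   5.53]
clock: 12.3
tool_pos: [0.5737, -0.2059, 0.122]
ee_rot: [-2.115, 0.197, 2.126]
contact_force: [-0.8, -0.1, -2.1]
width: 0.131
t 12.3 tcp [ 0.5737 -0.2059  0.122 ] F [-0.8 -0.1 -2.1] w 0.131
tcp in stage mm 165.4 -392.0 tilt -1.0
yaw units to stage 0.43 to blue -0.47
units [  0.97 -15.73   6.62]
```

View pics/w5.png

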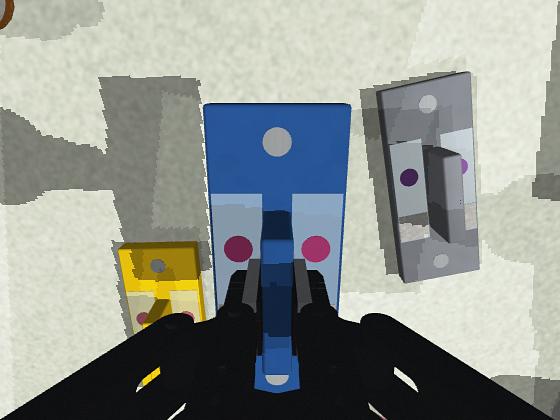

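The blue carrier (277,250) is held by the rib and lifted; grey and yellow haven't moved. Now carrying it to the stage.

```bash
python3 -m handwheel '[[[0,-1,0.6],0.43],[[0,-1,0.6],0],[[0,-1,0.6],0],[[0,-1,0.6],0],[[0,-1,0.6],0],[[0,-1,0.6],0],[[0,-1,0.6],0],[[0,-1,0.6],0],[[0,-1,0.6],0],[[0,-1,0.6],0],[[0,-1,0.6],0],[[0,-1,0.5],0]]';python3 go.py s -.023 -.010 .1
```

```text
clock: 13.85
tool_pos: [0.4725, 0.1372, 0.1274]
ee_rot: [-2.088, 0.259, 2.086]
contact_force: [-0.3, -0.8, -2.5]
width: 0.126
t 13.85 tcp [0.4725 0.1372 0.1274] F [-0.3 -0.8 -2.5] w 0.126
tcp in stage mm -18.4 -85.2 tilt -1.0
yaw units to stage 0.02 to blue -0.88
units [ 1.11 -3.    0.18]
```

```bash
python3 -m handwheel '[[[0,-1,0.18],0.02],[[0.5,-1,0],0],[[1,-0.9,0],0],[[0.9,0,0],0],[[0.2,0,0],0]]';python3 go.py s -.023 -.010 .05;  python3 - <<'E'
from h import *
c=cap('wrist','w6.png'); np.savez('w6.npz',**c)
c=cap('top','t6.png'); np.savez('t6.npz',**c)
E
```

```text
clock: 14.48
tool_pos: [0.4863, 0.2132, 0.0627]
ee_rot: [-2.093, 0.253, 2.085]
contact_force: [0.7, 0.2, -2.8]
width: 0.131
t 14.47 tcp [0.4863 0.2132 0.0627] F [ 0.7  0.2 -2.8] w 0.131
tcp in stage mm -24.1 -8.1 tilt -1.0
yaw units to stage 0.05 to blue -0.84
units [ 0.51  0.08 -0.04]
```

View pics/w6.png

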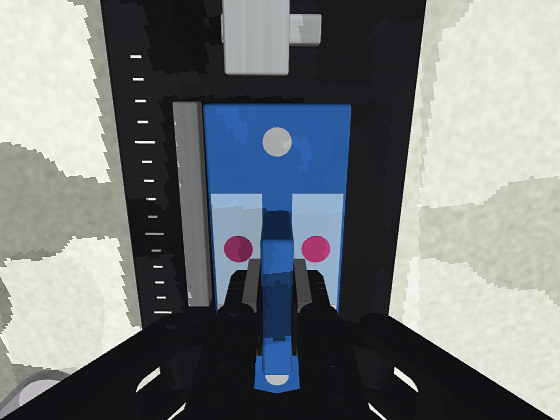

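View pics/t6.png

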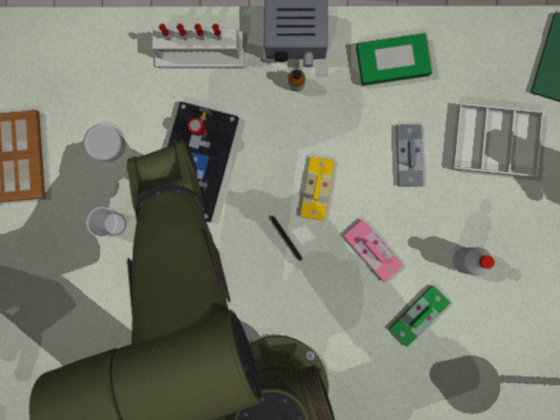

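The carrier hovers over the seat: its far end is at row 104, the long stop runs along columns 173–210, and the finger and end stop are around (257,40). I'll check the gaps and relative yaw.

```bash
python3 - <<'E'
from h import *
from go import seat,ex,ey
c=dict(np.load('w6.npz')); W=cloud(c)[...,:3]; g=c['frame']; hsv=cv2.cvtColor(g,cv2.COLOR_RGB2HSV)
S=lambda P:np.array([(P[:2]-seat)@ex*1e3,(P[:2]-seat)@ey*1e3])
blue=(hsv[...,0]>100)&(hsv[...,0]<130)&(hsv[...,1]>110)
print('plate z',np.median(W[120:180,220:330][blue[120:180,220:330]][:,2]),'stage z',np.median(W[60:95,350:390,2]),'bar z',np.median(W[150:250,184:192,2]))
zt=np.median(W[120:180,220:330][blue[120:180,220:330]][:,2])
for row in (115,140,170,190): 
    u=np.nonzero(blue[row,195:365])[0]+195; print(row,S(ray(c,u[0]-.5,row,zt)).round(1),S(ray(c,u[-1]+.5,row,zt)).round(1))
for col in (230,255,310,335):
    v=np.nonzero(blue[90:130,col])[0][0]+90; print('end',col,S(ray(c,col,v-.5,zt)).round(1))
gr=cv2.cvtColor(g,cv2.COLOR_RGB2GRAY)
for row in (115,150,200,250,290):
    a=gr[row,150:204].astype(int); i=np.argmax(np.diff(a))+150; print('bar outer edge',row,i+.5,S(ray(c,i+.5,row,.034)).round(1))
E
```

```text
plate z 0.058010831244229455 stage z 0.02390662619429028 bar z 0.03388640655149139
115 [44. 24.] [ 44.4 -35.6]
140 [34.  23.7] [ 34.5 -35.9]
170 [21.4 24. ] [ 22.  -35.9]
190 [12.7 23.6] [ 13.3 -36.1]
end 230 [48.9 12.7]
end 255 [49.   2.8]
end 310 [ 49.1 -19.1]
end 335 [ 49.2 -29.1]
bar outer edge 115 172.5 [42.4 43. ]
bar outer edge 150 175.5 [26.1 42.9]
bar outer edge 200 179.5 [ 0.9 42.9]
bar outer edge 250 183.5 [-26.7  42.9]
bar outer edge 290 186.5 [-50.7  43. ]
```

```bash
python3 -m handwheel '[[[0.4,0,0],0],[[0.3,0,0],0],[[0.1,0,0],0]]';python3 go.py s 0 0 .044
```

```text
clock: 14.95
tool_pos: [0.488, 0.213, 0.0445]
ee_rot: [-2.095, 0.252, 2.079]
contact_force: [-0.3, -0.1, -2.8]
width: 0.129
t 14.95 tcp [0.488  0.213  0.0445] F [-0.3 -0.1 -2.8] w 0.129
tcp in stage mm -22.5 -7.9 tilt -0.9999
yaw units to stage 0.04 to blue -0.85
units [ 0.03 -0.31 -0.9 ]
```

```bash
python3 -m handwheel '[[[0.05,0,0],0],[[0.05,0,0],0]]';python3 go.py s 0 0 .044
```

```text
clock: 15.2
tool_pos: [0.4885, 0.2131, 0.043]
ee_rot: [-2.096, 0.251, 2.078]
contact_force: [-8.4, -3.4, 20.1]
width: 0.128
t 15.2 tcp [0.4885 0.2131 0.043 ] F [-8.4 -3.4 20.1] w 0.128
tcp in stage mm -22.0 -7.6 tilt -0.9999
yaw units to stage 0.04 to blue -0.85
units [-0.03 -0.3  -0.88]
```

```bash
python3 -m handwheel '[[[-0.03,0,0],0],[[0,-0.1,-0.3],0],[[0,-0.1,-0.3],0],[[0,0,-0.2],0]]';python3 go.py s 0 0 .044
```

```text
clock: 15.7
tool_pos: [0.5106, 0.2132, 0.0442]
ee_rot: [-2.097, 0.251, 2.077]
contact_force: [0.1, 1.0, -2.8]
width: 0.13
t 15.7 tcp [0.5106 0.2132 0.0442] F [ 0.1  1.  -2.8] w 0.13
tcp in stage mm -0.6 -2.0 tilt -0.9999
yaw units to stage 0.04 to blue -0.85
units [ 0.01 -0.08 -0.03]
```

```bash
python3 -m handwheel '[[[0.04,0,-0.05],0],[[0.01,0,-0.08],0]]';python3 -m handwheel '[[[0,-0.05,-0.05],0]]';python3 go.py s 0 0 .044
```

```text
clock: 15.95
tool_pos: [0.5123, 0.2128, 0.043]
ee_rot: [-2.091, 0.252, 2.082]
contact_force: [-27.8, 7.4, 22.4]
width: 0.127
clock: 16.08
tool_pos: [0.5124, 0.2134, 0.043]
ee_rot: [-2.088, 0.254, 2.087]
contact_force: [-13.2, -7.4, 9.4]
width: 0.13
t 16.07 tcp [0.5124 0.2134 0.043 ] F [-13.2  -7.4   9.4] w 0.13
tcp in stage mm 1.1 -1.4 tilt -1.0
yaw units to stage 0.04 to blue -0.85
units [-0.04 -0.06  0.04]
```

```bash
python3 -m handwheel '[[[0,-0.06,0],0],[[0,-0.06,0],0]]';python3 go.py s 0 0 .044; python3 -m handwheel '[[[0,-0.06,-0.03],0]]';python3 go.py s 0 0 .044; python3 - <<'E'
from h import *
c=cap('wrist','w7.png'); np.savez('w7.npz',**c)
E
```

```text
clock: 16.32
tool_pos: [0.5124, 0.2145, 0.0431]
ee_rot: [-2.087, 0.258, 2.091]
contact_force: [-6.2, -17.6, 8.8]
width: 0.132
t 16.32 tcp [0.5124 0.2145 0.0431] F [ -6.2 -17.6   8.8] w 0.132
tcp in stage mm 0.8 -0.3 tilt -1.0
yaw units to stage 0.04 to blue -0.86
units [-0.04 -0.01  0.03]
clock: 16.45
tool_pos: [0.5124, 0.2145, 0.0431]
ee_rot: [-2.085, 0.262, 2.095]
contact_force: [-16.5, -11.5, 13.5]
width: 0.129
t 16.45 tcp [0.5124 0.2145 0.0431] F [-16.5 -11.5  13.5] w 0.129
tcp in stage mm 0.8 -0.4 tilt -1.0
yaw units to stage 0.03 to blue -0.86
units [-0.04 -0.01  0.03]
```

View pics/w7.png

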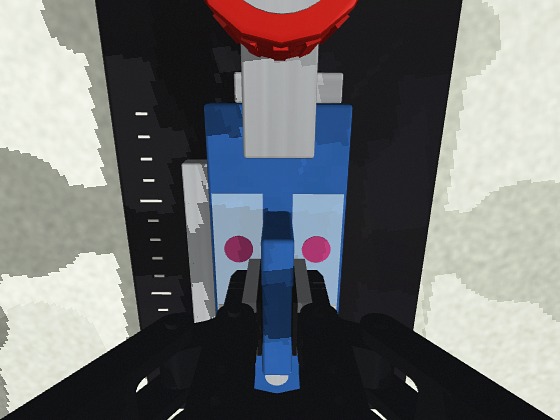

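The carrier end now sits under the finger at the end stop (row 104), and its side lies along the long stop at column 210. I'll release it, back up and inspect.

```bash
python3 -m handwheel '[[[0,0,0],0],[[0,0,0],0],[[0,0,0],0]]' 45;python3 go.py s 0 0 .044; python3 -m handwheel '[[[-0.6,0,0],0],[[-1,0,0.5],0],[[-1,0,1],0],[[-1,0,1],0],[[-1,0,1],0],[[0,0,0],0]]' ;python3 go.py s -.1 0 .028; python3 - <<'E'
from h import *
c=cap('wrist','w8.png'); np.savez('w8.npz',**c)
E
```

```text
clock: 16.88
tool_pos: [0.5128, 0.2145, 0.0434]
ee_rot: [-2.085, 0.261, 2.094]
contact_force: [-0.3, 0.1, 0.3]
width: 0.453
t 16.88 tcp [0.5128 0.2145 0.0434] F [-0.3  0.1  0.3] w 0.453
tcp in stage mm 1.2 -0.2 tilt -1.0
yaw units to stage 0.03 to blue -0.86
units [-0.02 -0.01  0.05]
clock: 17.62
tool_pos: [0.4269, 0.2372, 0.1675]
ee_rot: [-2.089, 0.258, 2.088]
contact_force: [1.2, -0.2, -0.8]
width: 0.455
t 17.62 tcp [0.4269 0.2372 0.1675] F [ 1.2 -0.2 -0.8] w 0.455
tcp in stage mm -87.6 0.2 tilt -1.0
yaw units to stage 0.03 to blue -0.86
units [5.58 0.02 0.5 ]
```

View pics/w8.png

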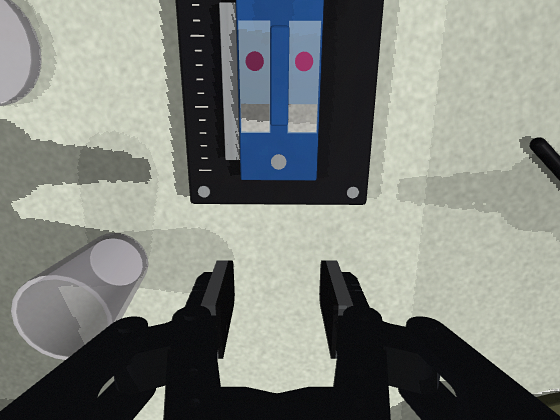

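Seen from behind, the carrier lies along the long stop (edge near column 240). I'll give it gentle closed-finger nudges at plate height to seat it fully: first on its end, then on its long side.

```bash
python3 -m handwheel '[[[1,0,0.5],0],[[1,0,0.05],0],[[1,0,0],0],[[1,0,0],0],[[0.9,0,0],0],[[0.5,0,0],0]]' 0 40;python3 go.py s -.09 0 .030
```

```text
clock: 18.42
tool_pos: [0.4162, 0.2388, 0.0251]
ee_rot: [-2.086, 0.262, 2.09]
contact_force: [-0.0, 0.6, 1.0]
width: 0.0
t 18.43 tcp [0.4162 0.2388 0.0251] F [-0.   0.6  1. ] w 0.0
tcp in stage mm -98.4 -0.9 tilt -1.0
yaw units to stage 0.02 to blue -0.88
units [-0.2  -0.03 -0.34]
```

```bash
python3 -m handwheel '[[[-0.25,0,0],0],[[0,0,-0.3],0],[[0,0,-0.1],0]]';python3 go.py s -.09 0 .030;python3 -m handwheel '[[[0,0,-0.08],0]]';python3 -m handwheel '[[[0,0,-0.08],0]]';python3 -m handwheel '[[[0,0,-0.08],0]]';python3 go.py s -.09 0 .030
```

```text
clock: 18.8
tool_pos: [0.4274, 0.2361, 0.0323]
ee_rot: [-2.086, 0.263, 2.089]
contact_force: [-0.1, -0.3, 0.4]
width: -0.002
t 18.8 tcp [0.4274 0.2361 0.0323] F [-0.1 -0.3  0.4] w -0.002
tcp in stage mm -86.9 -0.7 tilt -1.0
yaw units to stage 0.01 to blue -0.88
units [ 0.09 -0.03  0.12]
clock: 18.92
tool_pos: [0.4294, 0.2355, 0.0326]
ee_rot: [-2.086, 0.263, 2.089]
contact_force: [-12.5, 4.1, 1.6]
width: 0.0
clock: 19.05
tool_pos: [0.4296, 0.2354, 0.0325]
ee_rot: [-2.081, 0.263, 2.094]
contact_force: [-22.2, 10.1, 8.5]
width: -0.003
clock: 19.18
tool_pos: [0.4295, 0.2354, 0.0325]
ee_rot: [-2.076, 0.264, 2.099]
contact_force: [-19.0, 8.0, 11.6]
width: -0.0
t 19.18 tcp [0.4295 0.2354 0.0325] F [-19.    8.   11.6] w -0.0
tcp in stage mm -84.7 -0.8 tilt -0.9999
yaw units to stage 0.01 to blue -0.88
units [ 0.1  -0.03  0.21]
```

```bash
python3 -m handwheel '[[[0,0,0.4],0],[[0,1,0],0],[[0,1,0],0],[[0,0.4,-0.4],0],[[0,0,-1],0],[[0,0,-1],0],[[0,0,-1],0],[[0,0,-0.4],0]]';python3 go.py s 0 -.05 .030
```

```text
clock: 20.18
tool_pos: [0.5013, 0.155, 0.0336]
ee_rot: [-2.081, 0.26, 2.094]
contact_force: [0.3, 0.1, 0.5]
width: 0.004
t 20.18 tcp [0.5013 0.155  0.0336] F [0.3 0.1 0.5] w 0.004
tcp in stage mm 5.0 -60.6 tilt -1.0
yaw units to stage 0.02 to blue -0.87
units [ 0.14 -0.43  0.2 ]
```

```bash
python3 -m handwheel '[[[0.05,-0.3,0.2],0.02],[[0,-0.2,0],0]]';python3 go.py s 0 -.045 .030;python3 -m handwheel '[[[0,-0.1,0],0]]';python3 -m handwheel '[[[0,-0.1,0],0]]'; python3 go.py s 0 -.045 .030
```

```text
clock: 20.42
tool_pos: [0.499, 0.1692, 0.032]
ee_rot: [-2.079, 0.265, 2.092]
contact_force: [-1.1, -0.1, 0.5]
width: -0.002
t 20.43 tcp [0.499  0.1692 0.032 ] F [-1.1 -0.1  0.5] w -0.002
tcp in stage mm -0.8 -47.5 tilt -1.0
yaw units to stage -0.01 to blue -0.9
units [ 0.08 -0.1  -0.03]
clock: 20.55
tool_pos: [0.4993, 0.1724, 0.0321]
ee_rot: [-2.079, 0.264, 2.093]
contact_force: [-0.2, 0.7, 0.1]
width: 0.001
clock: 20.68
tool_pos: [0.4996, 0.1753, 0.0321]
ee_rot: [-2.079, 0.263, 2.093]
contact_force: [-0.6, 0.2, 0.2]
width: -0.001
t 20.68 tcp [0.4996 0.1753 0.0321] F [-0.6  0.2  0.2] w -0.001
tcp in stage mm -1.8 -41.5 tilt -1.0
yaw units to stage 0.0 to blue -0.89
units [ 0.08  0.14 -0.07]
```

```bash
for i in 1 2 ; do :; done; python3 -m handwheel '[[[0,-0.1,0],0]]';python3 -m handwheel '[[[0,-0.06,0],0]]'; python3 -m handwheel '[[[0,-0.06,0],0]]'; python3 go.py s 0 -.045 .030
```

```text
clock: 20.8
tool_pos: [0.5001, 0.178, 0.0322]
ee_rot: [-2.08, 0.263, 2.093]
contact_force: [0.0, 0.1, 0.8]
width: 0.004
clock: 20.92
tool_pos: [0.5005, 0.1796, 0.0323]
ee_rot: [-2.08, 0.263, 2.093]
contact_force: [-0.1, -2.1, -0.3]
width: -0.005
clock: 21.05
tool_pos: [0.5005, 0.18, 0.0321]
ee_rot: [-2.08, 0.265, 2.095]
contact_force: [-3.5, -17.6, 4.8]
width: 0.003
t 21.05 tcp [0.5005 0.18   0.0321] F [ -3.5 -17.6   4.8] w 0.003
tcp in stage mm -2.1 -36.7 tilt -1.0
yaw units to stage 0.01 to blue -0.89
units [ 0.09  0.33 -0.08]
```

Both nudges met solid contact with under 1 mm of carrier travel. I'll back off, rise and check from the wrist.

```bash
python3 -m handwheel '[[[0,0.4,0],0],[[-0.3,0.4,0],0],[[-1,0,0],0],[[-1,0,0],0],[[-1,0,0],0],[[-1,-0.4,0],0],[[-1,-1,0],0],[[-0.4,-0.9,0],0],[[0,-0.1,0],0]]';python3 go.py s .105 0 .117; python3 - <<'E'
from h import *
c=cap('wrist','w9.png'); np.savez('w9.npz',**c)
E
```

```text
clock: 22.18
tool_pos: [0.5113, 0.2154, 0.1831]
ee_rot: [-2.079, 0.265, 2.09]
contact_force: [-0.8, -0.2, -0.5]
width: 0.0
t 22.18 tcp [0.5113 0.2154 0.1831] F [-0.8 -0.2 -0.5] w 0.0
tcp in stage mm -0.5 0.3 tilt -1.0
yaw units to stage -0.02 to blue -0.91
units [ 2.62  0.01 -4.23]
```

View pics/w9.png

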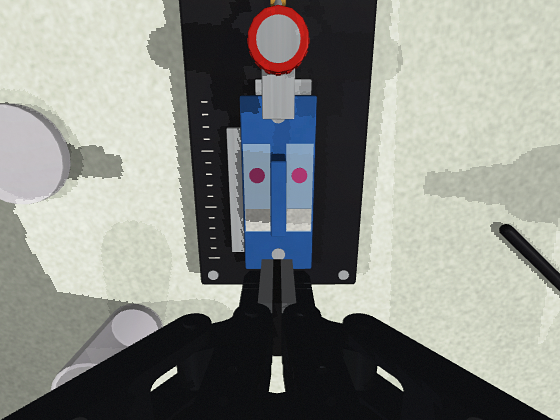

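```bash
python3 - <<'E'
from h import *
from go import seat,ex,ey
c=dict(np.load('w9.npz')); g=c['frame']; hsv=cv2.cvtColor(g,cv2.COLOR_RGB2HSV)
S=lambda P:np.array([(P[:2]-seat)@ex*1e3,(P[:2]-seat)@ey*1e3])
blue=(hsv[...,0]>100)&(hsv[...,0]<130)&(hsv[...,1]>110)
gr=cv2.cvtColor(g,cv2.COLOR_RGB2GRAY).astype(int)
for row in (105,115,135,155,200,225,240,255):
    u=np.nonzero(blue[row,225:330])[0]+225; i=np.argmax(np.diff(gr[row,218:240]))+218.5
    print(row,S(ray(c,u[0]-.5,row,.038)).round(1),S(ray(c,u[-1]+.5,row,.038)).round(1),'bar outer',S(ray(c,i,row,.034)).round(1))
for col in (245,252,258,300,306,312):
    v=np.nonzero(blue[85:130,col])[0][0]+85; print('end',col,S(ray(c,col,v-.5,.038)).round(1))
cv2.imwrite('pics/w9c.png',cv2.resize(g[60:290,200:360,::-1],None,fx=2.6,fy=2.6,interpolation=cv2.INTER_CUBIC))
E
```

```text
105 [66.3 30.9] [ 66.2 -29. ] bar outer [66.2 40. ]
115 [58.8 31.2] [ 58.6 -29.2] bar outer [58.5 38. ]
135 [43.3 30.9] [ 43.2 -28.9] bar outer [42.8 42.7]
155 [27.3 30.7] [ 27.1 -28.6] bar outer [26.6 42.6]
200 [-11.   31.1] [-11.1 -29. ] bar outer [-12.2  42.7]
225 [-33.6  31. ] [-33.7 -28.8] bar outer [-35.1  42.8]
240 [-47.7  30.5] [-47.8 -29.2] bar outer [-49.5  42.5]
255 [-62.3  31. ] [-62.4 -28.7] bar outer [-64.2  45.9]
end 245 [74.1 26.4]
end 252 [74.1 21. ]
end 258 [73.3 16.4]
end 300 [ 74. -16.]
end 306 [ 74.  -20.6]
end 312 [ 74.  -25.2]
```

View pics/w9c.png

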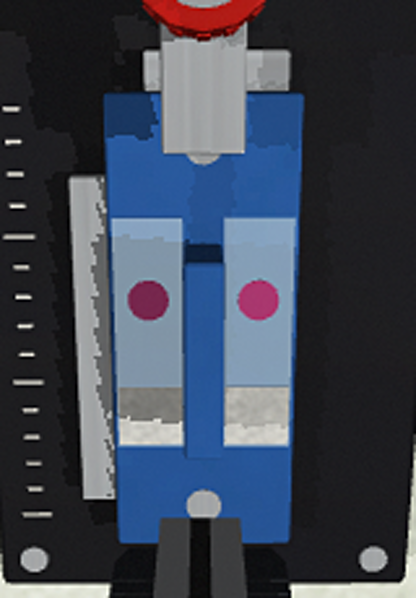

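The enlarged crop shows the carrier parallel and flush: its side at 30.9 mm against the stop face at about 30.7 mm, and its end against the end stop under the finger. Next I press the cap with closed fingers.

```bash
python3 -m handwheel '[[[0,0,-1],0],[[0,0,-1],0],[[0,0,-1],0],[[0.4,0,-1],0],[[1,0,-0.2],0],[[0.8,0,0],0]]' 0 40;python3 go.py s .105 0 .114
```

```text
clock: 22.98
tool_pos: [0.6136, 0.1809, 0.1233]
ee_rot: [-2.074, 0.271, 2.092]
contact_force: [-0.7, -0.7, 0.1]
width: -0.0
t 22.98 tcp [0.6136 0.1809 0.1233] F [-0.7 -0.7  0.1] w -0.0
tcp in stage mm 107.2 -7.5 tilt -1.0
yaw units to stage -0.04 to blue -0.93
units [ 0.37 -0.3   0.09]
```

```bash
python3 -m handwheel '[[[0,-0.3,0.09],-0.04],[[0.3,0,0],0]]';python3 -m handwheel '[[[0.2,0,0],0],[[0.2,0,0],0]]';python3 -m handwheel '[[[0.2,0,0],0],[[0.2,0,0],0]]'; python3 go.py s .105 0 .0837
```

```text
clock: 23.22
tool_pos: [0.6126, 0.1877, 0.1148]
ee_rot: [-2.075, 0.267, 2.098]
contact_force: [0.7, 0.3, 0.1]
width: 0.005
clock: 23.48
tool_pos: [0.6126, 0.1876, 0.1065]
ee_rot: [-2.077, 0.266, 2.096]
contact_force: [-3.6, -0.9, 6.2]
width: 0.003
clock: 23.72
tool_pos: [0.6126, 0.1875, 0.0974]
ee_rot: [-2.078, 0.265, 2.095]
contact_force: [-0.2, -0.2, -0.7]
width: 0.0
t 23.73 tcp [0.6126 0.1875 0.0974] F [-0.2 -0.2 -0.7] w 0.0
tcp in stage mm 104.6 -1.3 tilt -1.0
yaw units to stage -0.0 to blue -0.89
units [ 0.55 -0.05 -0.02]
```

```bash
python3 -m handwheel '[[[0.35,0,0],0],[[0.2,0,0],0],[[0.06,0,0],0]]'; python3 go.py s .105 0 .0837; python3 -m handwheel '[[[0.06,0,0],0]]'; python3 go.py s .105 0 .0837
```

```text
clock: 24.1
tool_pos: [0.6128, 0.1876, 0.0861]
ee_rot: [-2.08, 0.264, 2.093]
contact_force: [-8.7, -3.7, 16.0]
width: -0.002
t 24.1 tcp [0.6128 0.1876 0.0861] F [-8.7 -3.7 16. ] w -0.002
tcp in stage mm 104.8 -1.2 tilt -1.0
yaw units to stage 0.0 to blue -0.89
units [ 0.09 -0.05 -0.01]
clock: 24.22
tool_pos: [0.6129, 0.1876, 0.086]
ee_rot: [-2.081, 0.264, 2.092]
contact_force: [-10.2, -3.2, 17.2]
width: 0.003
t 24.23 tcp [0.6129 0.1876 0.086 ] F [-10.2  -3.2  17.2] w 0.003
tcp in stage mm 104.8 -1.2 tilt -1.0
yaw units to stage 0.0 to blue -0.89
units [ 0.09 -0.05 -0.01]
```

```bash
python3 -m handwheel '[[[-0.6,0,0],0],[[-1,0,0],0],[[-1,0,0.5],0],[[-1,0,1],0],[[0,0,1],0],[[0,0,1],0],[[0,0,1],0],[[0,0,0],0]]';python3 - <<'E'
from h import *
from go import seat,ex,ey
c=cap('wrist','w10.png'); np.savez('w10.npz',**c)
f=c['frame'];hsv=cv2.cvtColor(f,cv2.COLOR_RGB2HSV);W=cloud(c);red=((hsv[...,0]<8)|(hsv[...,0]>172))&(hsv[...,1]>120)&(W[...,0]>.55)
print('red z',np.percentile(W[red][:,2],[50,90,95,98]))
q=np.stack([(W[...,:2]-seat)@ex,(W[...,:2]-seat)@ey],-1)*1e3
d=np.hypot(q[...,0]-105,q[...,1])<12
print('cap top z',np.median(W[d][:,2]),'finger top',np.median(W[(abs(q[...,0]-70)<6)&(abs(q[...,1])<7)][:,2]),'plate top',np.median(W[(abs(q[...,0]-45)<6)&(abs(q[...,1])<20)][:,2]))
S=lambda P:np.array([(P[:2]-seat)@ex*1e3,(P[:2]-seat)@ey*1e3])
s=cap('scene','s10.png')
E
```

```text
clock: 25.22
tool_pos: [0.502, 0.2164, 0.181]
ee_rot: [-2.083, 0.263, 2.089]
contact_force: [0.9, -0.6, -0.6]
width: -0.001
red z [0.08324167 0.08429217 0.08462262 0.08495679]
cap top z 0.08485210734585122 finger top 0.32326211001646277 plate top 0.03790902400572127
```

View pics/w10.png

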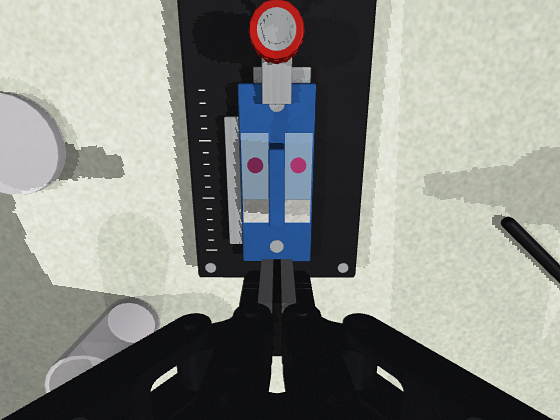

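View pics/s10.png

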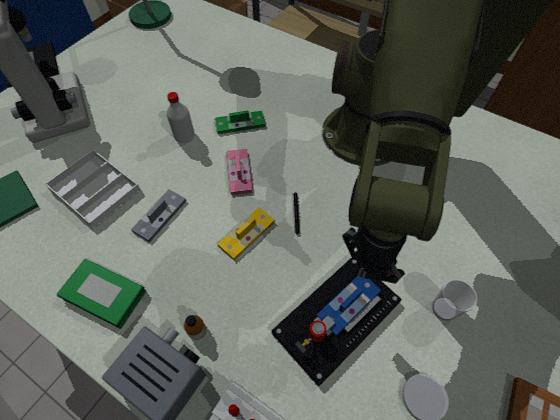

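The cap is shut: its red edge reads about 84.3 mm, against 83.9 mm at the start. Grey, yellow, pink and green lie where they were. One last check of the carrier edges, then I hand in.

```bash
python3 - <<'E'
from h import *
from go import seat,ex,ey
c=dict(np.load('w10.npz')); g=c['frame']; hsv=cv2.cvtColor(g,cv2.COLOR_RGB2HSV)
S=lambda P:np.array([(P[:2]-seat)@ex*1e3,(P[:2]-seat)@ey*1e3])
blue=(hsv[...,0]>100)&(hsv[...,0]<130)&(hsv[...,1]>110)
gr=cv2.cvtColor(g,cv2.COLOR_RGB2GRAY).astype(int)
for row in (95,125,150,190,225,240):
    u=np.nonzero(blue[row,225:330])[0]+225; i=np.argmax(np.diff(gr[row,216:238]))+216.5
    print(row,S(ray(c,u[0]-.5,row,.038)).round(1),S(ray(c,u[-1]+.5,row,.038)).round(1),'bar outer',S(ray(c,i,row,.034)).round(1))
for col in (245,252,300,306):
    v=np.nonzero(blue[75:130,col])[0][0]+75; print('end',col,S(ray(c,col,v-.5,.038)).round(1))
cv2.imwrite('pics/w10c.png',cv2.resize(g[0:150,220:340,::-1],None,fx=4,fy=4,interpolation=cv2.INTER_CUBIC))
E
```

```text
95 [64.8 30.9] [ 64.8 -28.8] bar outer [64.7 35.3]
125 [42.3 30.9] [ 42.3 -28.8] bar outer [41.9 42.5]
150 [22.7 30.8] [ 22.7 -28.7] bar outer [22.  42.6]
190 [-10.6  31. ] [-10.6 -28.9] bar outer [-11.7  42.4]
225 [-41.8  31.1] [-41.7 -29. ] bar outer [-43.3  42.9]
240 [-55.8  30.7] [-55.7 -28.6] bar outer [-57.5  42.6]
end 245 [73.8 24.9]
end 252 [73.8 19.6]
end 300 [ 73.8 -16.8]
end 306 [ 73.8 -21.3]
```

View pics/w10c.png

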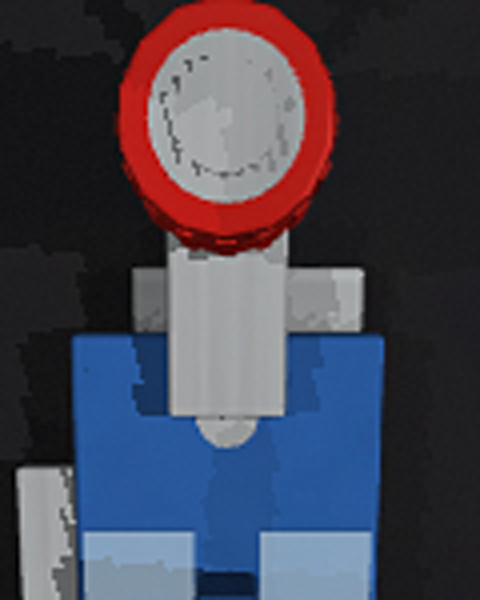

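```bash
python3 - <<'E'
from h import *
from go import seat,ex,ey
S=lambda P:np.array([(P[:2]-seat)@ex*1e3,(P[:2]-seat)@ey*1e3])
for n,rows in (('w9',(75,105)),('w10',(60,92)),('w7',(65,115))):
    c=dict(np.load(n+'.npz')); g=cv2.cvtColor(c['frame'],cv2.COLOR_RGB2GRAY)
    for col in ((302,) if n=='w10' else (304,) if n=='w9' else (328,)):
        print(n,col,g[rows[0]:rows[1],col].tolist())
        r=c['frame'][rows[0]:rows[1],col].astype(int); gl=r[:,0]
        steel=np.nonzero(gl>90)[0]+rows[0]; b=np.nonzero((r[:,2]-r[:,0])>40)[0]+rows[0]
        print(steel.min(),steel.max(),b.min(),'stop far/near',S(ray(c,col,steel.min()-.5,.034)).round(1),S(ray(c,col,steel.max()+.5,.034)).round(1),'carrier',S(ray(c,col,b.min()-.5,.038)).round(1))
E
```

```text
w9 304 [30, 29, 28, 21, 114, 156, 155, 149, 145, 144, 144, 144, 145, 145, 145, 147, 132, 130, 145, 124, 28, 60, 73, 71, 71, 73, 72, 71, 71, 70]
79 94 96 stop far/near [ 85.7 -19.1] [ 73.9 -19.4] carrier [ 73.2 -19.1]
w10 302 [24, 25, 22, 25, 24, 23, 24, 131, 153, 151, 146, 143, 144, 143, 143, 145, 144, 143, 170, 154, 153, 142, 119, 38, 69, 83, 82, 81, 82, 82, 82, 82]
67 82 83 stop far/near [ 85.4 -18.3] [ 73.9 -18.5] carrier [ 73.8 -18.3]
w7 328 [29, 30, 30, 29, 29, 29, 26, 44, 130, 147, 154, 156, 158, 153, 151, 149, 148, 147, 147, 147, 146, 148, 149, 149, 149, 148, 149, 148, 148, 148, 151, 148, 148, 147, 144, 146, 142, 138, 48, 33, 61, 64, 70, 74, 73, 73, 73, 73, 73, 73]
73 102 104 stop far/near [ 85.4 -18.7] [ 73.9 -19.3] carrier [ 73.6 -18.7]
```

```bash
python3 - <<'E'
from rig import robot
s=robot.sense(); print(s['clock'],s['contact_force']); print(robot.job_done())
E
```

```text
25.325 [ 0.47909448  0.14836935 -0.48843036]
the job is handed in; nothing more can be done
None
```

I pulled the red cap open, seated the blue carrier against both steel stops, and pressed the cap shut over it. I handed the job in at 25.3 s with the gripper about 0.1 m clear of everything.

**What I did:**
- **Cap open:** I gripped the cap and pulled it up about 31 mm. It held open on its own, with the top measured at about 114 mm.
- **Carrier seated:** I carried the blue carrier by its rib and laid it on the stage. I slid it against both stops, then nudged its end and its long side with closed fingers. Both nudges ended in solid contact at about 20 N.
- **Cap shut:** I pressed with closed fingers until the resistance vanished part-way and the cap ran down by itself. I then pressed to the bottom with about 17 N.

**Last checks:**
- **Cap height:** The red edge read about 84.3 mm, against 83.9 mm when shut at the start.
- **Long stop:** The carrier side measured 30.9 mm from the seat's middle, and the stop face about 30.6 mm. The carrier was parallel to the stop.
- **End stop:** The carrier end measured 73.8 mm and the stop face 73.9 mm, so they agree within the measuring noise.
- **Other carriers:** In the scene and top views, grey, yellow, pink and green lie where they were.

**What disagreed:**
- **Stage position:** The top and wrist cameras differed by about 5 mm on where the stage lies. I used a value nearer the wrist view, and contact with the cap and stops bore it out.
- **Press depth:** The fingers bottomed out on the cap about 2 mm above its stated shut height. The depth images still show it fully shut.
- **Finger height:** My depth reading of the cap finger's top was invalid, so I did not use it.

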